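Pry open the battery hatch of a walking robot

ROBOT

A 6-joint arm with a two-finger parallel gripper is mounted at the origin on the work surface. World frame = base frame: x ahead of the robot, y to its left, z up, the work surface at z = 0. Lengths are in m, angles in degrees, forces in N, time in s.
With the tool pointing down it reaches from about 0.4 to 0.825 m from the base axis. Payload 7 kg.
Tool frame: the origin (TCP) lies midway between the tips of the shut fingers; the grasp point (between the pads) lies 19 mm behind it (ctrl.grip_point_offset is the distance from the TCP to the grasp point, in m); x points along the fingers, y is the direction in which the jaws open and shut, and the axes are right-handed (so a half turn about x gives the same grasp; the last joint's range is limited). The gripper opens to 88 mm and grips with 3 to 60 N. Pads are 19 mm wide; open, the fingers measure 130 mm over their backs; the gripper's body (78 mm by 193 mm) begins 47 mm behind the grasp point.
Start: joints at [92.653, 20.546, 0.682, 0, -70.136, -16.507], TCP at [0.162, 0.655, 0.227] pointing down, gripper open.
Joint ranges: [-176.03, 176.03], [-82.01, 121.73], [-58.28, 71.71], [-173.87, 95.51], [-174.79, -0.11], [-173.66, 173.66]. Speed limits (degrees/s): [136.94, 136.94, 172.46, 180, 180, 180].

INTERFACE

Orientations are given as [roll, pitch, yaw] about the fixed x, y, z axes, in that order (R = Rz(yaw) Ry(pitch) Rx(roll)).
In Python, from plant import ctrl gives the robot as it stands.
- The arm moves only by the tool drive_tool, never from a script. Its argument "plan" is a list of rows, each a list of 3 entries, a list of its own where there are three numbers: the shift along the tool's x, y, z in m, then the turn, a rotation vector about the tool's x, y, z in degrees, then the opening, from 0 (shut) to 1 (fully open). In form: [[[dx, dy, dz], [wx, wy, wz], grip], ...]. A call has 1 to 20 rows; each row is the pose to reach, as a shift and turn from the pose measured when the call began, along the tool's axes at that moment; what a row does not reach only later rows make up. A row lasts 1/12 s, in which the tool goes at most 41.7 mm and 7.16 degrees, less where a joint would pass 70% of its speed; a pose out of reach is approached as far as the arm can. A call with a gripper value outside its range is refused whole. The fingers move at their own pace and stop on an object; the grip force is fixed at half the most. Time passes only in rows, so rows that repeat a pose let the fingers close. It gives the time, the measured TCP pose, the force and the opening at its end, in the units of the state.
- ctrl.get_obs(): the state, without advancing time (a new reading comes with each control period).
- ctrl.snapshot(name): name is "side" or "top"; returns the picture (420x560x3 uint8, blue, green, red); there is no depth.
- ctrl.get_calibration(name): a dict with "fx", "fy", "cx", "cy" (pixels), "R" (3x3) and "t" (3): a world point X has camera coordinates R X + t. Camera axes: x right, y down, z forward; pixel columns grow to the right and rows downward; lengths in m; the calibration is good to about 2 mm. A picture is of the moment at which its call begins. get_calibration takes no time and is no camera call.
- ctrl.close_job(): hands the job in, once; it reports no verdict.
Trained networks look in the newest picture that a camera, given by its name, has taken for a name from the list of things; names that differ only in an ending like _2 or _b are one class to them, and where a whole thing is asked for, a point or a joint stands for the part that bears it (a point fixed in the world has none). Each returns a list of dicts, best first, with "confidence" (0 to 1); they miss things now and then, are a little off and sometimes report something else, mostly with a low value. They report only what shows in the picture. A call takes as long as a camera call. They do not tell look-alikes from the thing itself.
- ctrl.cut_out(camera, name): "pixels" (420x560 bool, what is visible of it) and "pixel" ([column, row] in pixels, amid what is visible of it).
- ctrl.landmark_of(camera, name): "pixel" ([column, row] in pixels: a listed point, or the origin of a listed thing).
The state is a dict: "clock": time; "joint_pos": joint angles; "qvel": joint speeds; "tau": joint torques, N m; "tool_pos": TCP position; "orientation": TCP orientation; "force": force on the tool from outside, world axes, zero at the start; "moment": the same for the moment, N m; "opening": finger opening in m.
Only numpy, scipy, OpenCV 4.12 (cv2) and the standard library are available. Lean on these libraries where they do the work, as an engineer would, in place of code of your own. Each camera call takes 0.05 s, during which the arm holds its last target. There are 200 camera calls.

TASK

The small four-legged robot crouching on the bench needs a new battery: pick up the flat pry tool, put its blade into the notch under the front edge of the hatch cover on the robot's back and lever the cover open. Keep the fingers off the cover until the blade has opened it wide enough for a finger; then swing it up, by tool or hand, until it stands about upright, and put the tool back down on the bench without dropping it. Leave the screwdriver, the servo and the power bank where they are.

Things in the scene. Friction and masses are not known exactly. Their poses are not given: they have to be found in the camera images.
- walker: Black four-legged robot, crouched, fixed to the bench; 150 x 195 mm over the legs. Origin under its centre on the bench; x from front (notch, towards the arm) to rear, z up. Hull 110 (x) x 120 mm, walls 5 mm, front face at x = -55 mm, rim 96 mm above the bench. Its back is an open bay with a grey hinged cover; in it a blue battery (68 x 60 mm) reaching 75 mm above the bench, its tab 80 mm.
- notch (a point): Centre of the mouth of the notch in the hull's front wall, on the front face: a slot 44 mm wide (walker y) and 8 mm high, from the wall's lowered top 88 mm above the bench (the fulcrum) up to the cover's underside at 96 mm. The blade goes in along walker +x. Axes as the walker.
- cover (a joint): Angle of the hatch cover: 0 shut, 1.57 standing upright, stop at 1.9. Cover: grey plate 102 (x) x 120 (y) x 5 mm, 60 g, level when shut, flush with the front face, a raised bar 44 mm long marking the notch; hinged along its rear edge so that the front edge rises. Stiff friction hinge (0.2 N m, about 2 N at the front edge): the cover stays wherever it is left.
- cover_edge (a point): Middle of the cover's front edge at half its thickness; 102 mm from the hinge axis. Its axes turn with the cover.
- cover_hinge (a point): Middle of the cover's hinge axis (along walker y), fixed to the walker: 47 mm behind its centre, 98.5 mm above the bench. Axes as the walker.
- pry_tool: Flat pry tool, 150 mm long, 50 g, loose on the bench beside the walker: black handle 90 x 16 (y) x 18 (z) mm, steel blade 60 x 16 x 2.5 mm at the handle's mid-height (9 mm above its underside). x runs along the tool to the blade tip; origin on the handle's underside below the grip point; handle x = -70 to 20 mm, blade x = 20 to 80 mm.
- blade_tip (a point): Middle of the blade's tip edge, at half the blade's thickness. Axes as the pry tool.
- tool_grip (a point): Point to grip, in the middle of the handle's section, 80 mm behind the tip; 9 mm above the bench when the tool lies there. Axes as the pry tool.
- screwdriver: Bystander: screwdriver with a grey round handle and thin round shaft, 170 mm long, lying along its x on the other side of the walker from the pry tool. Leave it alone.
- servo: Bystander: small black servo motor, 40 x 20 x 36 mm with mounting ears (54 mm) and a small white horn on top; origin under its centre. Leave it alone.
- power_bank: Bystander: flat black power bank 75 x 140 x 16 mm; origin under its centre. Leave it alone.
Things that resemble listed ones, but are neither listed nor needed, are in the scene too. There is more than one size of the pry_tool; the one meant has the size given above.

How it is judged:
By the outcome, as a careful person would: the job done as asked, in the order asked, and still so for the second after the job is handed in, with the robot touching nothing.
It also fails if it takes over 61 s, if anything falls off the work surface, if the arm or the gripper's body presses on something with over 40 N, if the wrist force passes 120 N, or if a joint passes its speed limit or range.

## Working session

There is one attempt and no reset: what is moved stays moved. The work goes in short steps, Python scripts to look and compute and a tool call to move; the robot and the scene stay as the last step left them, time stands still between calls to the robot, and variables do not carry over. Pictures are saved under pics/ and viewed, about 8 in all and at most 12, crops included, and the job is handed in when it is done.

Besides the shell and the picture viewer there is one more tool, called after "Emit:" as name(argument=value, ...) on one line, values as JSON. drive_tool: Moves the arm, as the interface text tells. Its arguments: {"type":"object","properties":{"plan":{"type":"array","items":{"type":"array"}}},"required":["plan"]}

```bash
ls; mkdir -p pics; python3 - <<'E'
from plant import ctrl
import cv2,numpy as np
for c in("top","side"):
    im=ctrl.snapshot(c); cv2.imwrite(f"pics/{c}0.png",im)
    k=ctrl.get_calibration(c); print(c,{a:np.round(v,4).tolist() for a,v in k.items()})
    for n in("walker","notch","cover_edge","cover_hinge","pry_tool","blade_tip","tool_grip","screwdriver","servo","power_bank"):
        print(n,[(np.round(d["pixel"],1).tolist(),round(d["confidence"],2)) for d in ctrl.landmark_of(c,n)][:4])
print(ctrl.get_obs(),ctrl.grip_point_offset)
E
```

```text
pics
top {'fx': 507.5778, 'fy': 507.5778, 'cx': 278.718, 'cy': 208.1897, 'R': [[0.0176, -0.9998, 0.0013], [-0.992, -0.0177, -0.1253], [0.1253, 0.0009, -0.9921]], 't': [0.0681, 0.5633, 1.4445]}
walker [([298.9, 184.9], 0.75)]
notch [([294.2, 197.2], 0.66)]
cover_edge [([293.4, 195.8], 0.93)]
cover_hinge [([300.1, 160.3], 0.93)]
pry_tool [([155.9, 237.5], 0.98), ([213.2, 241.6], 0.75), ([249.8, 265.1], 0.58)]
blade_tip [([172.8, 209.3], 0.92), ([220.3, 216.8], 0.55), ([231.8, 253.0], 0.53), ([294.8, 198.4], 0.48)]
tool_grip [([151.0, 242.3], 0.58), ([209.1, 242.8], 0.55), ([248.3, 264.3], 0.52)]
screwdriver [([378.7, 237.2], 0.6)]
servo [([230.3, 168.4], 0.55)]
power_bank [([402.1, 164.1], 0.75)]
side {'fx': 392.5067, 'fy': 392.5067, 'cx': 288.6616, 'cy': 213.2924, 'R': [[-0.7945, -0.6072, 0.0103], [-0.4175, 0.5338, -0.7353], [0.441, -0.5885, -0.6776]], 't': [0.475, 0.2776, 0.7054]}
walker [([267.9, 220.5], 0.74)]
notch [([284.8, 201.0], 0.59)]
cover_edge [([282.8, 202.3], 0.82), ([255.1, 335.4], 0.74)]
cover_hinge [([256.0, 177.0], 0.74), ([285.5, 204.7], 0.28)]
pry_tool [([318.0, 315
[... 349 characters left out ...]
k [([316.0, 161.0], 0.83), ([284.5, 204.0], 0.66)]
{'clock': 1.1, 'joint_pos': array([ 9.26533540e+01,  2.05456212e+01,  6.82373456e-01, -3.45038722e-04,
       -7.01343932e+01, -1.65069824e+01]), 'qvel': array([-0.02964372,  0.09957509, -0.04286267,  0.02250177, -0.00781144,
        0.03978358]), 'tau': array([-5.52250858e-04, -5.82410181e+01,  2.93291706e+01,  7.00206935e+00,
        1.22910412e-02, -2.22092962e-05]), 'tool_pos': array([0.16163278, 0.65535236, 0.22657166]), 'orientation': array([-65.66066593,  89.9976187 , 100.48558837]), 'force': array([-0.13638912,  0.03476254,  0.09071948]), 'moment': array([ 0.01377045,  0.02982988, -0.00579001]), 'opening': 0.08776623350288215} 0.0188
```

```bash
cat > h.py <<'E'
from plant import ctrl
import cv2,numpy as np
from scipy.spatial.transform import Rotation as Ro
def ray(c,p,z):
    k=ctrl.get_calibration(c);R=np.array(k["R"]);t=np.array(k["t"])
    d=R.T@[(p[0]-k["cx"])/k["fx"],(p[1]-k["cy"])/k["fy"],1];o=-R.T@t
    return o+d*(z-o[2])/d[2]
def proj(c,X):
    k=ctrl.get_calibration(c);v=np.array(k["R"])@X+np.array(k["t"])
    return np.array([k["fx"]*v[0]/v[2]+k["cx"],k["fy"]*v[1]/v[2]+k["cy"]])
def tri(a,b):
    A=[]
    for c,p in(("top",a),("side",b)):
        k=ctrl.get_calibration(c);P=np.array([[k["fx"],0,k["cx"]],[0,k["fy"],k["cy"]],[0,0,1]])@np.c_[k["R"],k["t"]]
        A+= [p[0]*P[2]-P[0],p[1]*P[2]-P[1]]
    v=np.linalg.svd(np.array(A))[2][-1];return v[:3]/v[3]
def pose():
    o=ctrl.get_obs();return np.array(o["tool_pos"]),Ro.from_euler("xyz",o["orientation"],degrees=True),o
def rel(p,R):
    """shift and rotvec in current tool axes to reach world TCP p, Rotation R"""
    q,Q,_=pose();return np.round(Q.inv().apply(np.array(p)-q),4),np.round((Q.inv()*R).as_rotvec(degrees=True),2)
E
python3 - <<'E'
from h import *
for n,p,z in(("notch",(294.2,197.2),.092),("edge",(293.4,195.8),.0985),("hinge",(300.1,160.3),.0985),("w",(298.9,184.9),0)): print(n,ray("top",p,z).round(4))
for n,p,z in(("notch",(284.8,201),.092),("edge",(282.8,202.3),.0985),("hinge",(256,177),.0985)): print(n,ray("side",p,z).round(4))
for p in((172.8,209.3),(220.3,216.8),(231.8,253)):print("tipT",ray("top",p,.009).round(4))
for p in((238.7,301.9),(291.8,318.9),(172.6,351.6)):print("tipS",ray("side",p,.009).round(4))
for p in((151,242.3),(209.1,242.8),(248.3,264.3)):print("gripT",ray("top",p,.009).round(4))
for p in((190.8,403.6),(316.2,310.7),(255.9,336.2)):print("gripS",ray("side",p,.009).round(4))
p,R,o=pose();print(R.as_matrix().round(3))
a=cv2.imread("pics/top0.png")[100:310,100:450];b=cv2.imread("pics/side0.png")[120:420,120:420]
cv2.imwrite("pics/m0.png",np.hstack([cv2.resize(a,(450,270)),np.zeros((270,1,3),np.uint8),cv2.resize(b,(270,270))]))
cv2.imwrite("pics/t.png",cv2.resize(a,(800,480),interpolation=cv2.INTER_CUBIC))
E
```

```text
notch [0.5868 0.0351 0.092 ]
edge [0.5897 0.0376 0.0985]
hinge [0.6914 0.0201 0.0985]
w [0.6381 0.0187 0.    ]
notch [0.595  0.0197 0.092 ]
edge [0.5913 0.0319 0.0985]
hinge [ 0.6995 -0.0014  0.0985]
tipT [0.5565 0.3922 0.009 ]
tipT [0.5366 0.2506 0.009 ]
tipT [0.4304 0.2134 0.009 ]
tipS [0.5364 0.2464 0.009 ]
tipS [0.4282 0.2121 0.009 ]
tipS [0.5582 0.3983 0.009 ]
gripT [0.4575 0.452  0.009 ]
gripT [0.4591 0.2811 0.009 ]
gripT [0.3983 0.1642 0.009 ]
gripS [0.4636 0.4404 0.009 ]
gripS [0.4012 0.1677 0.009 ]
gripS [0.4591 0.2828 0.009 ]
[[-0.    -0.239 -0.971]
 [ 0.    -0.971  0.239]
 [-1.    -0.     0.   ]]
```

View pics/t.png

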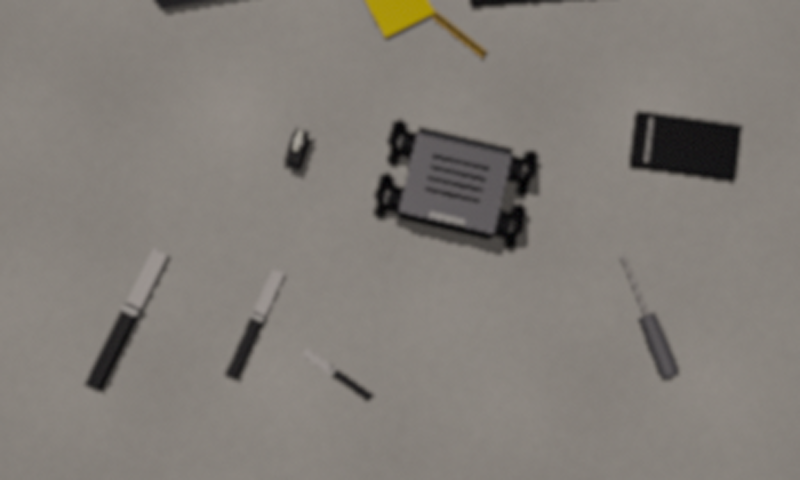

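View pics/side0.png

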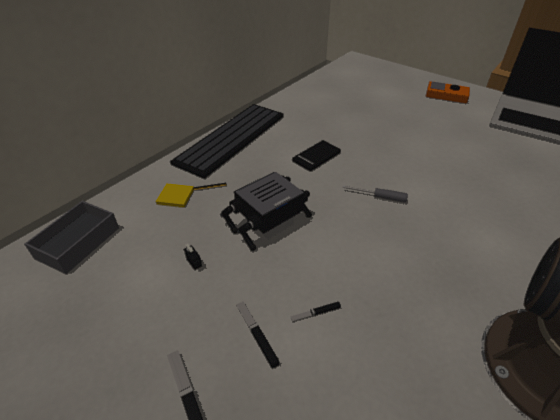

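The three pry tools lie at the left, and the middle one (top view, tip near (220,217), about 150 mm long) is the one meant. The walker is near (299,180), yawed about −10°, and both views show the notch marker bar on its front edge. Next I'll get accurate poses from the masks.

```bash
python3 - <<'E'
from h import *
from scipy.optimize import minimize
im={c:ctrl.snapshot(c) for c in("top","side")}
def best(c,n,near):
    L=ctrl.cut_out(c,n);L=[d for d in L if np.hypot(*(np.array(d["pixel"])-near))<25];return L[0]["pixels"].astype(np.uint8) if L else None
def fit(name,model,x0,nears):
    M={c:best(c,name,nears[c]) for c in nears};print(name,{c:None if m is None else int(m.sum()) for c,m in M.items()})
    def render(c,x):
        m=np.zeros((420*4,560*4),np.uint8)
        for b in model:
            P=np.array(np.meshgrid(*b)).reshape(3,-1).T
            Rz=Ro.from_euler("z",x[2],degrees=True);W=Rz.apply(P)+[x[0],x[1],0]
            h=cv2.convexHull(np.array([proj(c,w) for w in W],np.float32))
            cv2.fillConvexPoly(m,np.int32((h*4+1.5)*16),1,shift=4)
        return m.reshape(420,4,560,4).mean((1,3))
    for cs in(["top"],["side"],["top","side"]):
        cs=[c for c in cs if M[c] is not None]
        f=lambda x:sum(np.abs(render(c,x)-M[c]).sum()/M[c].sum() for c in cs)
        s=np.array([[0,0,0],[.01,0,0],[0,.01,0],[0,0,6]])+x0
        r=minimize(f,x0,method="Nelder-Mead",options=dict(initial_simplex=s,xatol=1e-4,fatol=1e-4));print(cs,r.x.round(4),round(r.fun,3))
fit("pry_tool",[((-.07,.02),(-.008,.008),(0,.018)),((.02,.08),(-.008,.008),(.0078,.0103))],[.46,.282,-24],{"top":(213,241),"side":(258,336)})
fit("cover",[((-.055,.047),(-.06,.06),(.096,.101))],[.64,.028,-10],{"top":(297,178),"side":(270,195)})
E
```

```text
pry_tool {'top': 229, 'side': None}
['top'] [  0.4582   0.278  -22.8637] 0.397
[] [  0.46    0.282 -24.   ] 0.0Traceback (most recent call last):
  File "<stdin>", line 21, in <module>
  File "<stdin>", line 20, in fit
    res = _minimize_neldermead(fun, x0, args, callback, bounds=bounds,
                               **options)
    fxe = func(xe)
    fx = function(np.copy(x), *(wrapper_args + args))
  File "<stdin>", line 18, in <lambda>
  File "<stdin>", line 18, in <genexpr>
  File "<stdin>", line 13, in render
  File "h.py", line 9, in proj
    k=ctrl.get_calibration(c);v=np.array(k["R"])@X+np.array(k["t"])
ValueError: time passes only in moves, steps and waits
```

```bash
sed -i 's/ctrl.get_calibration(c)/cal(c)/; /^from scipy/a import functools\ncal=functools.cache(ctrl.get_calibration)' h.py
python3 - <<'E'
from h import *
from scipy.optimize import minimize
for c in("top","side"): ctrl.snapshot(c)
def best(c,n,near):
    L=ctrl.cut_out(c,n);print(c,n,[(np.round(d["pixel"]).tolist(),int(d["pixels"].sum()),round(d["confidence"],2)) for d in L])
    L=[d for d in L if np.hypot(*(np.array(d["pixel"])-near))<25];return L[0]["pixels"].astype(np.uint8) if L else None
def fit(name,model,x0,nears):
    M={c:best(c,name,nears[c]) for c in nears}
    def render(c,x):
        m=np.zeros((420*4,560*4),np.uint8)
        for b in model:
            P=np.array(np.meshgrid(*b)).reshape(3,-1).T
            W=Ro.from_euler("z",x[2],degrees=True).apply(P)+[x[0],x[1],0]
            h=cv2.convexHull(np.array([proj(c,w) for w in W],np.float32))
            cv2.fillConvexPoly(m,np.int32((h*4+1.5)*16),1,shift=4)
        return m.reshape(420,4,560,4).mean((1,3))
    for cs in(["top"],["side"],["top","side"]):
        if any(M[c] is None for c in cs): continue
        f=lambda x:sum(np.abs(render(c,x)-M[c]).sum()/M[c].sum() for c in cs)
        s=np.array([[0,0,0],[.01,0,0],[0,.01,0],[0,0,6]])+x0
        r=minimize(f,x0,method="Nelder-Mead",options=dict(initial_simplex=s,xatol=1e-4,fatol=1e-4));print(cs,r.x.round(4),round(r.fun,3))
fit("tool_grip",[((-.07,.02),(-.008,.008),(0,.018)),((.02,.08),(-.008,.008),(.0078,.0103))],[.46,.28,-24],{"top":(213,235),"side":(258,336)})
fit("cover_edge",[((-.055,.047),(-.06,.06),(.096,.101))],[.64,.028,-10],{"top":(297,178),"side":(270,195)})
E
```

```text
top tool_grip [([246.0, 266.0], 128, 0.7), ([210.0, 248.0], 291, 0.59), ([154.0, 242.0], 536, 0.55)]
side tool_grip [([184.0, 386.0], 934, 0.75), ([315.0, 311.0], 360, 0.7), ([259.0, 339.0], 697, 0.57)]
['top'] [  0.4579   0.2778 -22.1735] 0.219
['side'] [  0.4614   0.2772 -22.7384] 0.116
['top', 'side'] [  0.4594   0.2777 -22.3699] 0.364
top cover_edge [([298.0, 181.0], 1546, 0.83)]
side cover_edge [([268.0, 194.0], 1543, 0.69), ([194.0, 257.0], 272, 0.34)]
['top'] [  0.6408   0.0228 -12.0313] 0.054
['side'] [  0.6428   0.0225 -12.6563] 0.044
['top', 'side'] [  0.6418   0.0226 -13.1996] 0.109
```

```bash
cat >> h.py <<'E'
def RR(yaw,tilt=0):
    """gripper down, pry-tool x = -gripper z at yaw; tilt = tip up"""
    a=np.radians(yaw);z=-np.array([np.cos(a),np.sin(a),0]);x=np.array([0,0,-1.]);y=np.cross(z,x)
    R=Ro.from_matrix(np.c_[x,y,z]);d=-z;py=np.cross([0,0,1],d)
    return Ro.from_rotvec(-np.radians(tilt)*py)*R
E
python3 - <<'E'
from h import *
d=np.array([np.cos(np.radians(-22.5)),np.sin(np.radians(-22.5))])
p=np.array([.4594,.2777])+.003*d;print(p)
print(rel([*p,.10],RR(-22.5)))
E
```

```text
[0.46217164 0.27655195]
(array([ 0.1266,  0.2958, -0.3825]), array([ 8.65, -0.  ,  0.  ]))
```

Emit:
drive_tool(plan=[[[0.127, 0.296, -0.3825], [8.65, 0, 0], 0.5], [[0.127, 0.296, -0.3825], [8.65, 0, 0], 0.5], [[0.127, 0.296, -0.3825], [8.65, 0, 0], 0.5], [[0.127, 0.296, -0.3825], [8.65, 0, 0], 0.5], [[0.127, 0.296, -0.3825], [8.65, 0, 0], 0.5], [[0.127, 0.296, -0.3825], [8.65, 0, 0], 0.5], [[0.127, 0.296, -0.3825], [8.65, 0, 0], 0.5], [[0.127, 0.296, -0.3825], [8.65, 0, 0], 0.5], [[0.127, 0.296, -0.3825], [8.65, 0, 0], 0.5], [[0.127, 0.296, -0.3825], [8.65, 0, 0], 0.5], [[0.127, 0.296, -0.3825], [8.65, 0, 0], 0.5], [[0.127, 0.296, -0.3825], [8.65, 0, 0], 0.5], [[0.127, 0.296, -0.3825], [8.65, 0, 0], 0.5], [[0.127, 0.296, -0.3825], [8.65, 0, 0], 0.5], [[0.127, 0.296, -0.3825], [8.65, 0, 0], 0.5], [[0.127, 0.296, -0.3825], [8.65, 0, 0], 0.5]])

```text
clock: 2.93
tool_pos: [0.4621, 0.2773, 0.1]
orientation: [-112.0, 89.9, 45.5]
force: [-0.2, 1.1, -0.1]
opening: 0.0437
```

```bash
python3 - <<'E'
from h import *
im=ctrl.snapshot("side");p,R,o=pose()
print(o["clock"],p.round(4),o["joint_pos"].round(1),o["opening"]);print(rel([.4622,.2766,.0035],RR(-22.5)))
cv2.imwrite("pics/s1.png",cv2.resize(im[200:400,150:400],(750,600),interpolation=cv2.INTER_CUBIC))
E
```

```text
2.9833 [0.4619 0.2776 0.1001] [ 51.9  14.6 -26.1   0.  -49.2  15.7] 0.043891198553863135
(array([ 0.0966,  0.0009, -0.0006]), array([ 0.09, -0.02,  0.06]))
```

View pics/s1.png

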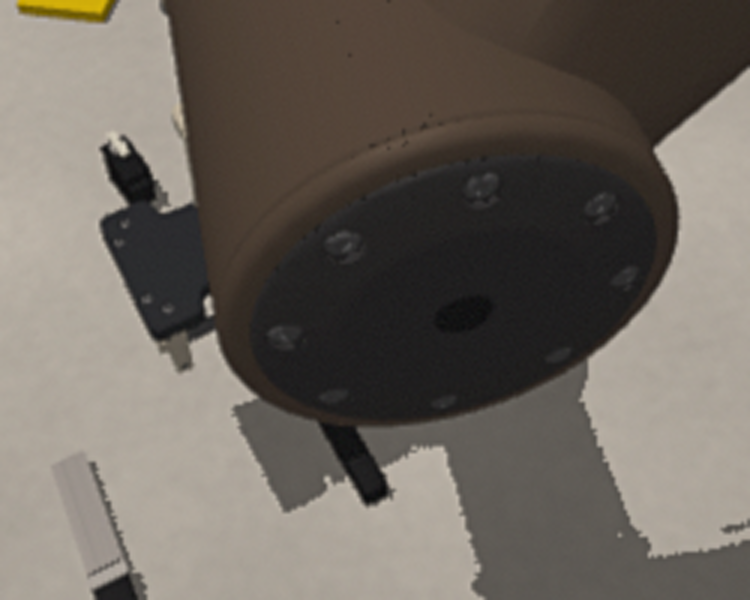

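The arm hides most of the side view; only the handle's end shows under the gripper, near (360,470). The gripper lines up with it, so I descend and grip.

Emit:
drive_tool(plan=[[[0.04, 0.001, -0.0005], [0, 0, 0], 0.5], [[0.075, 0.001, -0.0005], [0, 0, 0], 0.5], [[0.0965, 0.001, -0.0005], [0, 0, 0], 0.5], [[0.0965, 0.001, -0.0005], [0, 0, 0], 0.5], [[0.0965, 0.001, -0.0005], [0, 0, 0], 0.5], [[0.0965, 0.001, -0.0005], [0, 0, 0], 0], [[0.0965, 0.001, -0.0005], [0, 0, 0], 0], [[0.0965, 0.001, -0.0005], [0, 0, 0], 0], [[0.0965, 0.001, -0.0005], [0, 0, 0], 0], [[0.0965, 0.001, -0.0005], [0, 0, 0], 0], [[0.0965, 0.001, -0.0005], [0, 0, 0], 0], [[0.0965, 0.001, -0.0005], [0, 0, 0], 0], [[0.0965, 0.001, -0.0005], [0, 0, 0], 0]])

```text
clock: 4.07
tool_pos: [0.4621, 0.2767, 0.0039]
orientation: [-105.9, 89.9, 51.6]
force: [-1.8, 0.1, 5.6]
opening: 0.0155
```

```bash
python3 - <<'E'
from h import *
a=np.radians(-12.5);d=np.array([np.cos(a),np.sin(a)]);m=np.array([.6418,.0226])-.055*d
t=m-d*.107;print(m,t);print(rel([*t,.087],RR(-12.5)))
E
```

```text
[0.58810372 0.03450418] [0.48364005 0.05766322]
(array([-0.0834,  0.1942, -0.1035]), array([-9.92, -0.03,  0.08]))
```

Emit:
drive_tool(plan=[[[-0.04, 0, 0], [0, 0, 0], 0], [[-0.0835, 0, 0], [0, 0, 0], 0], [[-0.0835, 0.03, -0.016], [-2, 0, 0], 0], [[-0.0835, 0.06, -0.032], [-4, 0, 0], 0], [[-0.0835, 0.09, -0.048], [-6, 0, 0], 0], [[-0.0835, 0.12, -0.064], [-8, 0, 0], 0], [[-0.0835, 0.15, -0.08], [-10, 0, 0], 0], [[-0.0835, 0.18, -0.096], [-10, 0, 0], 0], [[-0.0835, 0.194, -0.1035], [-10, 0, 0], 0], [[-0.0835, 0.194, -0.1035], [-10, 0, 0], 0], [[-0.0835, 0.194, -0.1035], [-10, 0, 0], 0], [[-0.0835, 0.194, -0.1035], [-10, 0, 0], 0]])

```text
clock: 5.07
tool_pos: [0.4839, 0.0579, 0.0871]
orientation: [-118.9, 89.9, 48.7]
force: [0.3, -0.2, -1.0]
opening: 0.0156
```

```bash
python3 - <<'E'
from h import *
ims=[]
for c,x,y in(("top",230,150),("side",215,140)):
    im=ctrl.snapshot(c);ims.append(cv2.resize(im[y:y+100,x:x+133],(399,300),interpolation=cv2.INTER_CUBIC))
    for n in("blade_tip","notch","cover_edge"):
        print(c,n,[(np.round(q["pixel"],1).tolist(),round(q["confidence"],2)) for q in ctrl.landmark_of(c,n)])
p,R,o=pose();print(o["clock"],p.round(4),o["joint_pos"].round(1),o["force"].round(1),o["opening"])
e=p+R.apply([-.005,0,-.077]);print("tip exp",e.round(4),proj("top",e).round(1),proj("side",e).round(1))
cv2.imwrite("pics/p2.png",np.hstack(ims))
E
```

```text
top blade_tip [([170.6, 209.9], 0.87)]
top notch [([294.8, 197.0], 0.88)]
top cover_edge [([296.3, 197.8], 0.81)]
side blade_tip [([174.4, 352.6], 0.93), ([289.5, 319.4], 0.79)]
side notch [([284.4, 199.7], 0.95)]
side cover_edge [([281.4, 202.4], 0.58)]
5.4667 [0.4837 0.0582 0.0871] [ 30.   11.1 -33.2  -0.  -45.6  47.6] [-0.  -0.2 -0.2] 0.015653296387200914
tip exp [0.5589 0.0417 0.0922] [291.7 207. ] [291.6 212.7]
```

View pics/p2.png

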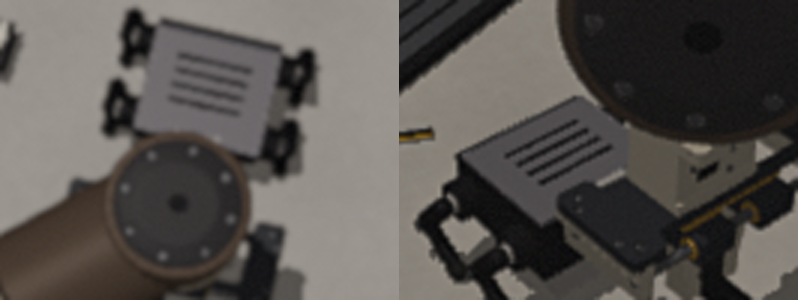

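The gripper hides the blade in both views. The tool was lying flat when gripped, so its tip follows from kinematics to about 2 mm: 30 mm before the mouth, at z = 92 mm. I'll insert gently and watch the force.

Emit:
drive_tool(plan=[[[0, 0, -0.01], [0, 0, 0], 0], [[0, 0, -0.02], [0, 0, 0], 0], [[0, 0, -0.028], [0, 0, 0], 0], [[0, 0, -0.034], [0, 0, 0], 0], [[0, 0, -0.04], [0, 0, 0], 0], [[0, 0, -0.04], [0, 0, 0], 0]])

```text
clock: 5.97
tool_pos: [0.524, 0.0494, 0.0869]
orientation: [-122.8, 89.9, 44.8]
force: [0.8, -0.3, 0.2]
opening: 0.0156
```

Emit:
drive_tool(plan=[[[0, 0, -0.006], [0, 0, 0], 0], [[0, 0, -0.012], [0, 0, 0], 0], [[0, 0, -0.018], [0, 0, 0], 0], [[0, 0, -0.018], [0, 0, 0], 0], [[0, 0, -0.018], [0, 0, 0], 0]])

```text
clock: 6.38
tool_pos: [0.5418, 0.0454, 0.0868]
orientation: [-116.8, 89.9, 50.7]
force: [-1.1, -0.8, -0.3]
opening: 0.0158
```

```bash
python3 - <<'E'
from h import *
p,R,o=pose();e=p+R.apply([-.005,0,-.077]);print(o["joint_pos"].round(1),o["force"].round(2),"tip",e.round(4))
a=np.radians(-12.5);d=np.array([np.cos(a),np.sin(a),0]);m=np.r_[np.array([.6418,.0226])-.055*d[:2],0]
print("in",(e-m)@d)
# lever about fulcrum point F (front edge z .088), blade lower face: tip inserted s, tilt b
s=.028
for b in(6,12,18,24):
    Rb=RR(-12.5,b);F=m+[0,0,.088]
    # blade-frame: fulcrum touches underside: F = tip - s*ux - .00125*uz ; TCP = tip -.077ux -.005uz
    ux=Rb.apply([0,0,-1]);uz=Rb.apply([-1,0,0])
    tip=F+s*ux+.00125*uz;T=tip-.077*ux-.005*uz
    print(b,tip.round(4),T.round(4),*rel(T,Rb))
E
```

```text
[ 25.4  16.  -26.3  -0.  -47.6  52.2] [-1.11 -0.8  -0.29] tip [0.6169 0.0288 0.0918]
in 0.029390404891873206
6 [0.6152 0.0285 0.0922] [0.5409 0.045  0.0791] [0.0076 0.0006 0.0007] [0.06 5.97 0.06]
12 [0.6146 0.0286 0.095 ] [0.5421 0.0447 0.0741] [ 0.0126  0.0006 -0.0004] [ 0.06 11.97  0.07]
18 [0.6137 0.0288 0.0978] [0.5437 0.0443 0.0693] [ 0.0175  0.0006 -0.0022] [ 0.05 17.97  0.07]
24 [0.6126 0.0291 0.1005] [0.5459 0.0439 0.0646] [ 0.0221  0.0006 -0.0044] [ 0.05 23.97  0.07]
```

Emit:
drive_tool(plan=[[[0.0045, 0, 0.001], [0, 3, 0], 0], [[0.0076, 0, 0.0007], [0, 6, 0], 0], [[0.01, 0, 0.0003], [0, 9, 0], 0], [[0.0126, 0, -0.0004], [0, 12, 0], 0], [[0.0126, 0, -0.0004], [0, 12, 0], 0]])

```text
clock: 6.8
tool_pos: [0.5386, 0.0442, 0.0728]
orientation: [179.8, 78.0, -12.6]
force: [-3.0, 0.6, 0.1]
opening: 0.0158
```

```bash
python3 - <<'E'
from h import *
p,R,o=pose();print(o["force"].round(2),o["moment"].round(2),p.round(4))
for b,T in((18,[.5415,.0443,.0693]),(24,[.5435,.0439,.0646]),(30,[.546,.0434,.060])):print(b,*rel(T,RR(-12.5,b)))
im=ctrl.snapshot("side");cv2.imwrite("pics/s3.png",cv2.resize(im[130:280,200:400],(800,600),interpolation=cv2.INTER_CUBIC))
E
```

```text
[-2.98  0.64  0.08] [ 0.3   1.33 -0.03] [0.5386 0.0442 0.0728]
18 [ 0.004  -0.0007 -0.002 ] [ 0.14  6.   -0.02]
24 [ 0.009  -0.0007 -0.0031] [ 1.4e-01  1.2e+01 -1.0e-02]
30 [ 0.0141 -0.0008 -0.0046] [ 0.14 18.   -0.  ]
```

View pics/s3.png

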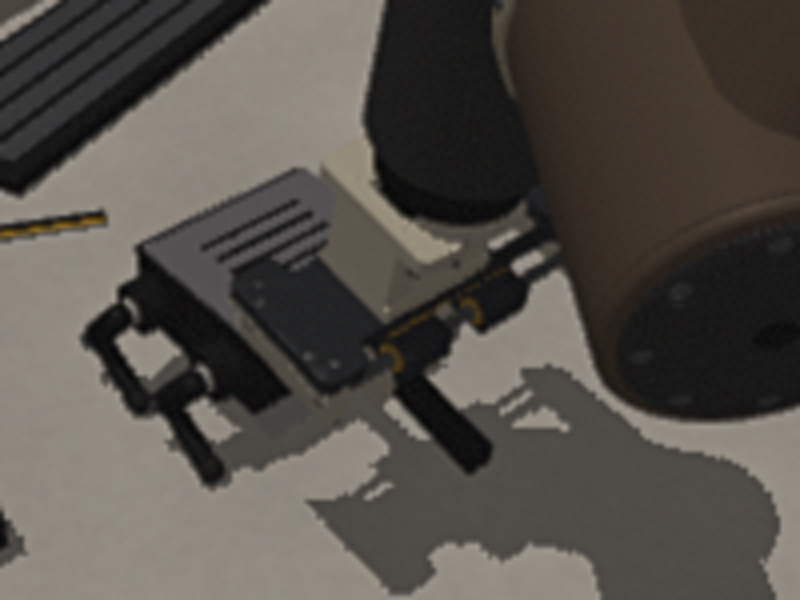

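The handle (440,430) now tilts down under the gripper and its blade is in the notch; the cover is still about level. I keep levering.

Emit:
drive_tool(plan=[[[0.004, 0, -0.002], [0, 6, 0], 0], [[0.009, 0, -0.003], [0, 12, 0], 0], [[0.0115, 0, -0.0038], [0, 15, 0], 0], [[0.014, 0, -0.0045], [0, 18, 0], 0], [[0.014, 0, -0.0045], [0, 18, 0], 0], [[0.014, 0, -0.0045], [0, 18, 0], 0]])

```text
clock: 7.35
tool_pos: [0.6044, 0.0362, 0.1054]
orientation: [175.6, 64.6, -17.6]
force: [-3.5, -1.7, -3.0]
opening: 0.0158
```

```bash
python3 - <<'E'
from h import *
p,R,o=pose();print(o["clock"],o["joint_pos"].round(1),o["force"].round(2),o["moment"].round(2),p.round(4));print("tip",(p+R.apply([-.005,0,-.077])).round(4))
ims=[]
for c,x,y in(("top",230,150),("side",215,140)):
    im=ctrl.snapshot(c);ims.append(cv2.resize(im[y:y+100,x:x+133],(399,300),interpolation=cv2.INTER_CUBIC))
    for n in("cover_edge","cover_hinge"):
        print(c,n,[(np.round(q["pixel"],1).tolist(),round(q["confidence"],2)) for q in ctrl.landmark_of(c,n)])
cv2.imwrite("pics/p4.png",np.hstack(ims))
E
```

```text
7.35 [ 14.5   9.1 -56.9  81.1 -13.3 -16. ] [-3.54 -1.73 -3.03] [ 0.12  2.99 -0.59] [0.6044 0.0362 0.1054]
tip [0.6702 0.0215 0.1429]
top cover_edge [([301.8, 166.4], 0.71)]
top cover_hinge [([301.8, 162.7], 0.69), ([301.2, 168.3], 0.67)]
side cover_edge [([260.3, 153.9], 0.66), ([259.2, 179.9], 0.57), ([266.7, 221.8], 0.45)]
side cover_hinge [([257.3, 178.1], 0.89)]
```

View pics/p4.png

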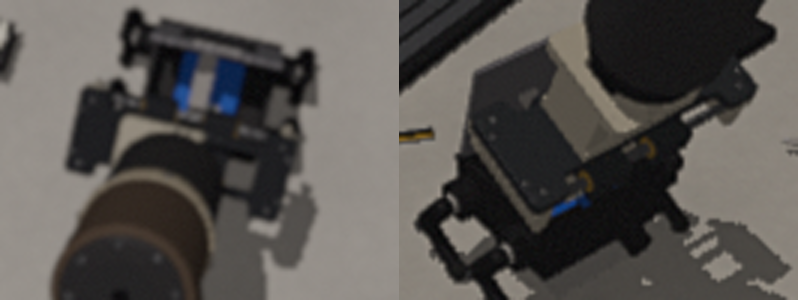

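Something unplanned happened. Near the wrist's limit the arm swung forward and up, and the blade carried the cover well open. The top crop shows the blue battery exposed at (210,85), and the side crop shows the cover standing steeply at (540,90). I'll measure the cover angle before moving.

```bash
python3 - <<'E'
from h import *
E=tri((301.8,166.4),(260.3,153.9));H=tri((301.8,162.7),(257.3,178.1));print("edge",E.round(4),"hinge",H.round(4))
a=np.radians(-12.5);d=np.array([np.cos(a),np.sin(a),0]);h=np.array([.6418,.0226,.0985])+.047*d;print("h",h.round(4))
v=E-h;print("angle",np.degrees(np.arctan2(v[2],-v@d)))
for b in np.arange(50,100,5):
    r=np.radians(b);P=h+.102*(-d*np.cos(r)+[0,0,np.sin(r)]);print(b,proj("top",P).round(1),proj("side",P).round(1))
p,R,o=pose();e=p+R.apply([-.005,0,-.077]);v=e-h;print("tip",e.round(4),"rel hinge along d",v@d,v[2],np.degrees(np.arctan2(v[2],-v@d)),R.as_matrix().round(2))
E
```

```text
edge [0.656  0.0209 0.1944] hinge [0.6807 0.0156 0.1145]
h [0.6877 0.0124 0.0985]
angle 71.13343409760661
50 [298.6 178.8] [272.5 167.5]
55 [299.3 175.9] [270.4 164. ]
60 [300.  172.8] [268.2 160.6]
65 [300.8 169.7] [265.9 157.4]
70 [301.5 166.4] [263.5 154.4]
75 [302.3 163.1] [261.1 151.6]
80 [303.1 159.8] [258.7 149.2]
85 [303.9 156.5] [256.2 147. ]
90 [304.7 153.2] [253.8 145.1]
95 [305.4 150.1] [251.4 143.5]
tip [0.671  0.0228 0.1445] rel hinge along d -0.018543447096822666 0.04598093312461579 68.0364904319489 [[ 0.41 -0.23 -0.88]
 [-0.13 -0.97  0.2 ]
 [-0.9   0.03 -0.43]]
```

The cover is at about 71° and touches the blade tip, which is still firmly held. I'll push the rest of the way in small steps, reducing the tilt to stay clear of the wrist limit.

```bash
python3 - <<'E'
from h import *
a=np.radians(-12.5);d=np.array([np.cos(a),np.sin(a),0]);h=np.array([.6418,.0226,.0985])+.047*d
p,R,o=pose();print(o["joint_pos"].round(1),p.round(4),o["force"])
for x,z,b in((-.0185,.047,22),(-.0185,.048,16),(-.0185,.05,10),(-.012,.052,10),(-.006,.053,10),(0,.054,10)):
    Rb=RR(-12.5,b);print(x,b,*rel(h+x*d+[0,0,z]-Rb.apply([-.005,0,-.077]),Rb))
E
```

```text
[ 14.7   9.  -56.8  80.6 -13.3 -15.7] [0.6052 0.0375 0.1069] [-1.66184917  0.87471525 -0.67780359]
-0.0185 22 [-0.0053  0.0069 -0.0003] [-0.3  -3.42 -1.97]
-0.0185 16 [-0.0142  0.0072 -0.0012] [-0.4  -9.42 -1.96]
-0.0185 10 [-0.024   0.0075 -0.0032] [ -0.5  -15.42  -1.94]
-0.012 10 [-0.023   0.0074 -0.01  ] [ -0.5  -15.42  -1.94]
-0.006 10 [-0.0214  0.0074 -0.0158] [ -0.5  -15.42  -1.94]
0 10 [-0.0197  0.0073 -0.0217] [ -0.5  -15.42  -1.94]
```

Emit:
drive_tool(plan=[[[-0.005, 0, 0], [0, -3, 0], 0], [[-0.009, 0, -0.0005], [0, -6, 0], 0], [[-0.014, 0, -0.001], [0, -9, 0], 0], [[-0.014, 0, -0.001], [0, -9, 0], 0]])

```text
clock: 7.98
tool_pos: [0.6182, 0.02, 0.1277]
orientation: [171.9, 68.9, -22.3]
force: [2.3, -2.6, 1.4]
opening: 0.016
```

```bash
python3 - <<'E'
from h import *
a=np.radians(-12.5);d=np.array([np.cos(a),np.sin(a),0]);h=np.array([.6418,.0226,.0985])+.047*d
p,R,o=pose();print(o["joint_pos"].round(1),o["qvel"].round(0),p.round(4),o["force"])
e=p+R.apply([-.005,0,-.077]);v=e-h;print("tip along",v@d,"up",v[2],"lat",v@np.cross([0,0,1],d),np.degrees(np.arctan2(v[2],-v@d)))
for c in("top","side"):
    im=ctrl.snapshot(c)
    for n in("cover_edge",):
        print(c,n,[(np.round(q["pixel"],1).tolist(),round(q["confidence"],2)) for q in ctrl.landmark_of(c,n)])
p,R,o=pose();print(o["joint_pos"].round(1),p.round(4),o["orientation"].round(1))
for x,z,b in((-.012,.065,15),(-.012,.065,8),(-.004,.065,8)):
    Rb=RR(-12.5,b);print(x,b,*rel(h+x*d+[0,0,z]-Rb.apply([-.005,0,-.077]),Rb))
E
```

```text
[ 25.9  10.5 -44.2  38.1 -25.8  16.6] [  26.    6.   48. -126.  -46.  102.] [0.6182 0.02   0.1277] [ 2.32782563 -2.61739726  1.42980133]
tip along 0.0007089202923353439 up 0.06134000464796216 lat -0.008708422111340706 90.66215078874146
top cover_edge [([300.2, 186.2], 0.71), ([302.4, 151.7], 0.59)]
side cover_edge [([249.8, 144.9], 0.81)]
[ 25.8  10.5 -44.5  39.1 -25.5  15.9] [0.6203 0.0208 0.1286] [172.   68.5 -22.1]
-0.012 15 [-0.0161 -0.0052  0.0127] [-1.08 -6.22 -3.44]
-0.012 8 [-0.0255 -0.0047  0.0117] [ -1.29 -13.22  -3.37]
-0.004 8 [-0.0226 -0.005   0.0042] [ -1.29 -13.22  -3.37]
```

The cover is now at about 92–95°, so roughly upright. I retreat back and up, levelling the tool.

```bash
python3 - <<'E'
from h import *
a=np.radians(-12.5);d=np.array([np.cos(a),np.sin(a),0]);h=np.array([.6418,.0226,.0985])+.047*d
for x,z,b in((-.015,.065,16),(-.04,.075,10),(-.07,.085,5),(-.12,.09,0)):
    Rb=RR(-12.5,b);print(x,b,*rel(h+x*d+[0,0,z]-Rb.apply([-.005,0,-.077]),Rb))
E
```

```text
-0.015 16 [-0.0159 -0.0052  0.0155] [-1.05 -5.22 -3.45]
-0.04 10 [-0.0422 -0.0033  0.0346] [ -1.23 -11.22  -3.39]
-0.07 5 [-0.069  -0.0013  0.0577] [ -1.38 -16.22  -3.34]
-0.12 0 [-0.0982  0.0011  0.1008] [ -1.52 -21.22  -3.28]
```

Emit:
drive_tool(plan=[[[-0.005, -0.001, 0.008], [0, -2, -1], 0], [[-0.016, -0.003, 0.0165], [-1, -5, -2], 0], [[-0.029, -0.003, 0.025], [-1, -8, -3], 0], [[-0.042, -0.003, 0.035], [-1, -11, -3.4], 0], [[-0.056, -0.002, 0.046], [-1, -14, -3.3], 0], [[-0.069, -0.001, 0.058], [-1, -16, -3.3], 0], [[-0.084, 0, 0.08], [-1.5, -19, -3.3], 0], [[-0.098, 0.001, 0.1], [-1.5, -21, -3.3], 0], [[-0.098, 0.001, 0.1], [-1.5, -21, -3.3], 0], [[-0.098, 0.001, 0.1], [-1.5, -21, -3.3], 0]])

```text
clock: 9.02
tool_pos: [0.4969, 0.0529, 0.1845]
orientation: [161.4, 89.5, -31.2]
force: [0.5, -0.5, -0.1]
opening: 0.0155
```

```bash
python3 - <<'E'
from h import *
p,R,o=pose();print(o["clock"],o["joint_pos"].round(1),p.round(4),o["force"].round(1),o["opening"])
print("place above",rel([.4622,.2766,p[2]-.04],RR(-22.5)), rel([.4622,.2766,.03],RR(-22.5)))
ims=[]
for c,x,y in(("top",230,130),("side",215,130)):
    im=ctrl.snapshot(c);ims.append(cv2.resize(im[y:y+100,x:x+133],(399,300),interpolation=cv2.INTER_CUBIC))
    for n in("cover_edge","cover_hinge","blade_tip"):
        print(c,n,[(np.round(q["pixel"],1).tolist(),round(q["confidence"],2)) for q in ctrl.landmark_of(c,n)])
cv2.imwrite("pics/p5.png",np.hstack(ims))
E
```

```text
9.0167 [ 29.    5.6 -25.    0.5 -59.1  48.2] [0.4969 0.0529 0.1845] [ 0.5 -0.5 -0.1] 0.015531245903153914
place above (array([ 0.0388, -0.2108,  0.0829]), array([ 9.9 , -0.45, -0.11])) (array([ 0.1533, -0.2111,  0.0838]), array([ 9.9 , -0.45, -0.11]))
top cover_edge [([303.5, 148.0], 0.71)]
top cover_hinge [([301.6, 163.0], 0.77)]
top blade_tip [([167.4, 211.7], 0.89)]
side cover_edge [([251.3, 141.2], 0.91)]
side cover_hinge [([260.5, 177.2], 0.56)]
side blade_tip [([292.1, 315.4], 0.9)]
```

View pics/p5.png

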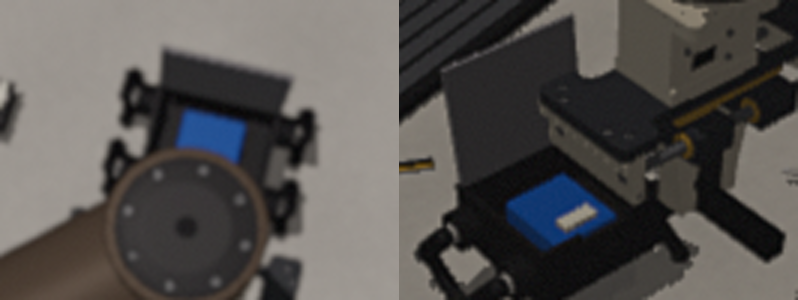

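```bash
python3 - <<'E'
from h import *
p,R,o=pose()
for b in(-20,-10,0,10,20):
    # tool rotated relative to gripper about grip point (tip up b)
    c=p+R.apply([-.006,0,0]);q=R*Ro.from_rotvec([0,np.radians(b),0])
    f=lambda x,z:(proj("side",c+q.apply([-z,0,-x]))-[215,130])*3
    print(b,"tip",q.apply([0,0,-1]).round(2),"rear top",(f(-.073,.008)+[399,0]).round(0),"rear bottom",(f(-.073,-.01)+[399,0]).round(0))
E
```

```text
-20 tip [ 0.92 -0.2  -0.34] rear top [774. 202.] rear bottom [778. 228.]
-10 tip [ 0.96 -0.21 -0.17] rear top [778. 221.] rear bottom [778. 245.]
0 tip [ 0.98 -0.22  0.  ] rear top [778. 238.] rear bottom [775. 260.]
10 tip [ 0.96 -0.21  0.18] rear top [776. 254.] rear bottom [770. 272.]
20 tip [ 0.92 -0.2   0.35] rear top [772. 267.] rear bottom [763. 281.]
```

The open cover (side crop (515,100)) and battery (560,210) are clear, and the handle's rear end at about (778,250) matches the no-slip prediction. Now I put the tool back where it lay.

Emit:
drive_tool(plan=[[[0.005, -0.03, 0.012], [1, 0, 0], 0], [[0.01, -0.06, 0.024], [3, 0, 0], 0], [[0.02, -0.09, 0.035], [5, 0, 0], 0], [[0.03, -0.12, 0.047], [7, 0, 0], 0], [[0.05, -0.15, 0.059], [8, 0, 0], 0], [[0.07, -0.18, 0.071], [9, 0, 0], 0], [[0.09, -0.211, 0.0835], [9.9, -0.45, 0], 0], [[0.12, -0.211, 0.0838], [9.9, -0.45, 0], 0], [[0.145, -0.211, 0.0838], [9.9, -0.45, 0], 0], [[0.153, -0.211, 0.0838], [9.9, -0.45, 0], 0], [[0.153, -0.211, 0.0838], [9.9, -0.45, 0], 0], [[0.153, -0.211, 0.0838], [9.9, -0.45, 0], 0]])

```text
clock: 10.42
tool_pos: [0.4612, 0.2786, 0.0302]
orientation: [18.8, 89.8, 176.4]
force: [0.2, 1.0, 0.5]
opening: 0.0156
```

```bash
python3 - <<'E'
from h import *
print(pose()[2]["force"].round(1),rel([.4622,.2766,.0045],RR(-22.5)))
E
```

```text
[0.2 1.  0.5] (array([ 0.0257,  0.0014, -0.0017]), array([ 0.08,  0.21, -0.07]))
```

Emit:
drive_tool(plan=[[[0.008, 0, 0], [0, 0, 0], 0], [[0.015, 0, 0], [0, 0, 0], 0], [[0.02, 0, 0], [0, 0, 0], 0], [[0.023, 0, 0], [0, 0.2, 0], 0], [[0.0245, 0, 0], [0, 0.2, 0], 0], [[0.0255, 0, 0], [0, 0.2, 0], 0], [[0.0258, 0, 0], [0, 0.2, 0], 0], [[0.0258, 0, 0], [0, 0.2, 0], 0]])

```text
clock: 11.08
tool_pos: [0.4612, 0.2786, 0.0045]
orientation: [81.4, 89.9, -121.1]
force: [-0.8, -0.4, -0.1]
opening: 0.0159
```

Emit:
drive_tool(plan=[[[0.0004, 0, 0], [0, 0, 0], 0], [[0.0008, 0, 0], [0, 0, 0], 0], [[0.0008, 0, 0], [0, 0, 0], 0]])

```text
clock: 11.33
tool_pos: [0.4613, 0.2788, 0.0039]
orientation: [89.8, 90.0, -112.6]
force: [0.2, 1.0, 0.3]
opening: 0.0159
```

Emit:
drive_tool(plan=[[[0.0005, 0, 0], [0, 0, 0], 0], [[0.001, 0, 0], [0, 0, 0], 0], [[0.001, 0, 0], [0, 0, 0], 0]])

```text
clock: 11.58
tool_pos: [0.4613, 0.2788, 0.0039]
orientation: [112.6, 90.0, -89.8]
force: [-4.3, -1.2, 11.0]
opening: 0.0157
```

Contact with the bench (11 N). Release gently, then rise.

Emit:
drive_tool(plan=[[[0, 0, 0], [0, 0, 0], 0.25], [[0, 0, 0], [0, 0, 0], 0.35], [[0, 0, 0], [0, 0, 0], 0.45], [[0, 0, 0], [0, 0, 0], 0.45], [[0, 0, 0], [0, 0, 0], 0.45], [[0, 0, 0], [0, 0, 0], 0.45], [[-0.01, 0, 0], [0, 0, 0], 0.45], [[-0.03, 0, 0], [0, 0, 0], 0.45], [[-0.06, 0, 0], [0, 0, 0], 0.45], [[-0.09, 0, 0], [0, 0, 0], 0.45], [[-0.12, 0, 0.03], [0, 0, 0], 0.45], [[-0.15, 0, 0.06], [0, 0, 0], 0.45], [[-0.18, -0.04, 0.06], [0, 0, 0], 0.45], [[-0.2, -0.08, 0.06], [0, 0, 0], 0.45], [[-0.2, -0.12, 0.06], [0, 0, 0], 0.45], [[-0.2, -0.16, 0.06], [0, 0, 0], 0.45], [[-0.2, -0.2, 0.06], [0, 0, 0], 0.45], [[-0.2, -0.2, 0.06], [0, 0, 0], 0.45], [[-0.2, -0.2, 0.06], [0, 0, 0], 0.45]])

```text
clock: 13.17
tool_pos: [0.4824, 0.4886, 0.2025]
orientation: [91.5, 89.9, -110.9]
force: [-0.7, -0.3, 0.2]
opening: 0.0396
```

```bash
python3 - <<'E'
from h import *
p,R,o=pose();print(o["clock"],p.round(3),o["force"].round(1))
ims=[]
P={}
for c,x,y in(("top",130,110),("side",150,130)):
    im=ctrl.snapshot(c);ims.append(cv2.resize(im[y:y+240,x:x+240],(400,400),interpolation=cv2.INTER_CUBIC))
    for n in("cover_edge","tool_grip","blade_tip","servo","screwdriver","power_bank"):
        L=[(np.round(q["pixel"],1).tolist(),round(q["confidence"],2)) for q in ctrl.landmark_of(c,n)];print(c,n,L)
cv2.imwrite("pics/p6.png",np.hstack(ims))
E
```

```text
13.1667 [0.482 0.489 0.203] [-0.7 -0.3  0.2]
top cover_edge [([303.8, 151.9], 0.58)]
top tool_grip [([209.4, 246.6], 0.84), ([155.9, 244.5], 0.65), ([246.9, 261.6], 0.52)]
top blade_tip [([168.2, 210.2], 0.71), ([231.9, 253.0], 0.69), ([220.6, 216.1], 0.61)]
top servo [([226.9, 165.8], 0.61)]
top screwdriver [([382.3, 237.2], 0.53)]
top power_bank [([400.3, 163.8], 0.66)]
side cover_edge []
side tool_grip [([189.1, 403.1], 0.78), ([258.2, 335.5], 0.76), ([315.3, 312.5], 0.63)]
side blade_tip [([291.6, 317.6], 0.84), ([238.4, 305.9], 0.77), ([172.7, 353.7], 0.57)]
side servo []
side screwdriver []
side power_bank []
```

View pics/p6.png

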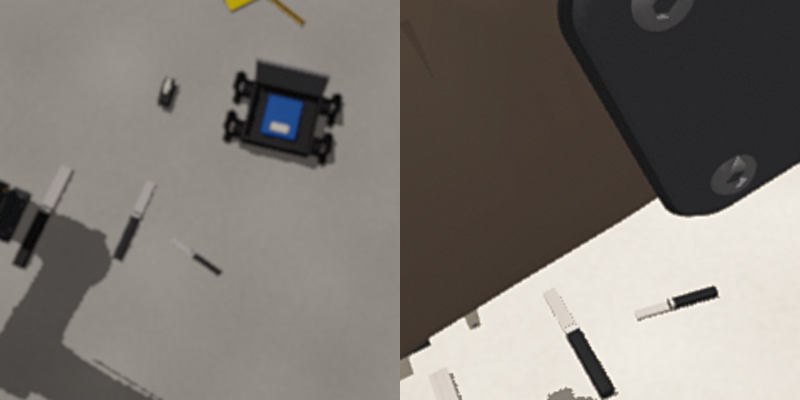

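The top crop shows the cover standing at (290,75), the pry tool back on the bench at (135,220), and the bystanders unmoved. Handing in.

```bash
python3 -c "
from plant import ctrl
print(ctrl.close_job())"
```

```text
the job is handed in; nothing more can be done
None
```

The cover is open and standing about upright, the pry tool is back on the bench, and I handed the job in at about 13.5 s of the 61 s. I gripped the 150 mm tool (the middle one of three), put its blade about 29 mm into the notch and levered. The blade alone then pushed the cover up, and I set the tool down where it had lain.

**Last checks:**
- **Cover:** about 92° in the last top picture. Earlier readings in the two views ranged from 92° to 97°. The side camera was blocked by the arm in the last look, so only the top view confirms the final angle.
- **Pry tool:** it lay flat within a few millimetres of its starting place. It was lowered until it touched the bench (11 N) before the fingers opened.
- **Bystanders:** the servo, screwdriver and power bank were unmoved within a few pixels in the top picture; the side view of them was blocked.
- **Robot:** the gripper was clear of everything at the end.

**What did not go as planned:**
- During the levering, at around 25–30° of tilt, the arm reached a wrist and elbow limit. It swung about 70 mm forward and 30 mm up, and that carried the cover to about 71° with the blade under it, faster than intended.
- The next small push also went further than commanded and took the cover past 90°.
- Force readings were about 5 N or less after both swings, and the blade tip position matched the cover angle. I did not watch either swing itself, so that the fingers stayed off the cover is inferred from the geometry.

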